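# Find the stamped tool case and push it to the dispatch rail

## Task

Two like tool cases stand on the workshop bench, and one has a white ring-and-bar stamp underneath. With the fingers, tip both cases over towards the robot, so that each lies on its broad side with its underside showing to the far side of the bench; then push the stamped case, lying as it is, up flat against the low aluminium dispatch rail and leave the other lying well short of the rail. Only push: pick nothing up, and do not disturb the other things on the bench.

Things in the scene. Friction and masses are not known exactly. Their poses are not given: they have to be found in the camera images.
- case_stamped: Has the stamp underneath: white ring 50 mm across, 75 mm bar through it. Standing at first: black plastic tool case, 75 mm deep (x) x 160 wide (y) x 150 tall (z), about 0.5 kg, closed, rigid, weight central; both look alike from outside. Origin: centre of the underside. +z: underside to top. -x: broad face towards the robot.
- case_plain: Has a bare underside. Standing at first: black plastic tool case, 75 mm deep (x) x 160 wide (y) x 150 tall (z), about 0.5 kg, closed, rigid, weight central; both look alike from outside. Origin: centre of the underside. +z: underside to top. -x: broad face towards the robot.
- case_stamped_top (a point): centre of the top end of the stamped case. A push of 1 to 3 N near the top of a case's far broad face tips it about its near bottom edge; past some 27 degrees it falls by itself and lies, 75 mm high, on its -x face, its +x up, the top end towards the robot, the underside (origin 37 mm up) facing away from the robot, towards the scene camera.
- case_plain_top (a point): centre of the top end of the plain case, 150 mm from its underside. A lying case slides on the bench under a level push of about 2 to 6 N; spread fingers on its top end keep it straight.
- rail: fixed dispatch rail, an aluminium bar 680 mm long (its y), 20 mm thick (its x), 20 mm high, on the far side of the bench beyond both cases. Origin: centre of its underside; +x points away from the robot, so the face towards the cases is at its x = -10 mm.
- holesaw: bystander, leave alone: steel hole-saw cup, 54 mm across, 45 mm high, between the places of the two cases. Origin: centre of its underside.
- oil: bystander, leave alone: oil can, 44 mm across, 100 mm high, between the two cases. Origin: centre of its underside.
- tape: bystander, leave alone: tape measure, 62 x 36 x 60 mm high, to the left. Origin: centre of its underside.
- driver: bystander, leave alone: screwdriver lying to the right. Origin: centre of its underside (lying along its x).
- pipe: bystander, leave alone: copper slug, 36 mm across, 70 mm high, to the right. Origin: centre of its underside.
- screwbox: bystander, leave alone: screw box, 50 x 35 x 30 mm high, midway between the two sides, nearest the robot. Origin: centre of its underside.
- collar: bystander, leave alone: brass collar, 60 mm across, 20 mm high, to the left. Origin: centre of its underside.
Mind the look-alikes: they are no part of the job. What is shaped like the case_plain but blue or purple is not meant.

How it is judged:
On the way:
1. both cases lie tipped over towards the robot, their undersides showing to the far side, and neither is at the rail yet (angle between each of case_stamped, case_plain's own x axis and vertical below 0.12 rad and x of each of case_stamped, case_plain in the frame of rail below -0.04 m), for 0.2 s.
At the end, for the whole second after the job is handed in: The stamped case lies tipped, its underside within 10 mm of the rail near face and square to it within 4.5 degrees, within 290 mm of the rail middle sideways; the plain case lies tipped likewise, its underside at least 50 mm short of the rail; both at rest (angle between each of case_stamped, case_plain's own x axis and vertical below 0.12 rad and height (world z) of each of case_stamped, case_plain below 0.045 m and x of case_stamped in the frame of rail between -0.02 and 0 m and y of case_stamped in the frame of rail between -0.29 and 0.29 m and angle between the z axis of case_stamped and the x axis of rail, either way round below 0.08 rad and x of case_plain in the frame of rail below -0.06 m and linear speed of each of case_stamped, case_plain below 0.01 m/s); the robot touches nothing.
It fails at once if a case is lifted off the bench ((height (world z) of case_stamped above 0.055 m or (angle between case_stamped's own z axis and vertical below 0.3 rad and height (world z) of case_stamped above 0.025 m)) or (height (world z) of case_plain above 0.055 m or (angle between case_plain's own z axis and vertical below 0.3 rad and height (world z) of case_plain above 0.025 m))).
It fails at once if another thing on the bench is shifted by more than 30 mm or lifted (distance of any of holesaw, oil, tape, driver, pipe, screwbox, collar from where it was at the start of the episode above 0.03 m).
It also fails if it takes over 72 s, if anything falls off the work surface, if the arm or the gripper's body presses on something with over 40 N, if the wrist force passes 120 N, or if a joint passes its speed limit or range.

## Robot

A 6-joint arm with a two-finger parallel gripper is mounted at the origin on the work surface. World frame = base frame: x ahead of the robot, y to its left, z up, the work surface at z = 0. Lengths are in m, angles in rad, forces in N, time in s.
With the tool pointing down it reaches from about 0.35 to 0.975 m from the base axis. Payload 4.9 kg.
Tool frame: the origin (TCP) lies on the mounting face of the last link; the fingertips stand 173 mm ahead of it and the grasp point (between the pads) lies 155 mm ahead of it; z points along the fingers, y is the direction in which the jaws open and shut (so a half turn about z gives the same grasp; the last joint's range is limited). The gripper opens to 85 mm and grips with 20 to 120 N. Pads are 22 mm wide; open, the fingers measure 114 mm over their backs; the gripper's body (76 mm by 85 mm) begins 54 mm behind the grasp point. The pads swing forward as they close: fully open they stand 13 mm farther back than shut.
Start: joints at [1.168, 0.053, 1.613, -0, 1.476, -0.119], TCP at [0.175, 0.6, 0.405] pointing down, gripper open.
Joint ranges: [-3.01, 3.01], [-1.01, 2.22], [0.06, 2.58], [-1.02, 4.17], [0.09, 2.62], [-3.14, 3.14]. Speed limits (rad/s): [2.57, 2.57, 3.14, 3.14, 3.14, 3.14].

## Interface

Orientations are given as a unit quaternion [w, x, y, z].
In Python, from plant import manip gives the robot as it stands.
- The arm moves only by the tool play_rows, never from a script. Its argument "increments" is a list of rows, each an object with "offset": the shift along the tool's x, y, z in mm, a list of three; "twist": the turn about the tool's z in rad; "grip": the opening, from 0 (shut) to 1 (fully open). In form: [{"offset": [dx, dy, dz], "twist": twist, "grip": grip}, ...]. A call has 1 to 5 rows; each row is the pose to reach, as a shift and turn from the pose commanded when the call began, along the tool's axes at that moment; what a row does not reach only later rows make up. A row lasts 1/12 s, in which the tool goes at most 41.7 mm and 7.16 degrees, less where a joint would pass 70% of its speed; a pose out of reach is approached as far as the arm can. A call with a gripper value outside its range is refused whole. The fingers move at their own pace and stop on an object; the grip force is fixed at half the most. Time passes only in rows, so rows that repeat a pose let the fingers close. It gives the time, the measured TCP pose, the force and the opening at its end, in the units of the state.
- manip.state(): the state, without advancing time (a new reading comes with each control period).
- manip.grab_frame(name): name is "scene" or "side" or "wrist"; returns the picture (420x560x3 uint8, blue, green, red); there is no depth.
- manip.get_calibration(name): a dict with "fx", "fy", "cx", "cy" (pixels), "T" (4x4, takes a point from camera to world coordinates). Camera axes: x right, y down, z forward; pixel columns grow to the right and rows downward; lengths in m; the calibration is good to about 2 mm. The wrist camera is an equidistant fisheye: a pixel r from the principal point sees the ray r / f radians off the axis. A picture is of the moment at which its call begins: read the wrist's pose just before it. get_calibration takes no time and is no camera call; for the wrist camera it gives the pose at the moment of the call.
- manip.job_done(): hands the job in, once; it reports no verdict.
Trained networks look in the newest picture that a camera, given by its name, has taken for a name from the list of things; names that differ only in an ending like _2 or _b are one class to them, and where a whole thing is asked for, a point or a joint stands for the part that bears it (a point fixed in the world has none). Each returns a list of dicts, best first, with "p" (0 to 1); they miss things now and then, are a little off and sometimes report something else, mostly with a low value. They report only what shows in the picture. A call takes as long as a camera call. They do not tell look-alikes from the thing itself.
- manip.boxes_of(query, camera): "xyz" ([x, y, z] in m, in the coordinates of the camera as it stood for that picture, good to about 4 mm: the middle of the surface that is visible of it).
- manip.tip_of(query, camera): "xyz" ([x, y, z] in m, in the coordinates of the camera as it stood for that picture, good to about 4 mm: a listed point, or the origin of a listed thing).
The state is a dict: "time": time; "joint_pos": joint angles; "joint_vel": joint speeds; "joint_efforts": joint torques, N m; "tool_pos": TCP position; "tool_rot": TCP orientation; "contact_force": force on the tool from outside, world axes, zero at the start; "ft_torque": the same for the moment, N m; "gripper_width": opening from 0.0 (shut) to 1.0 (fully open).
Only numpy, scipy, OpenCV 4.12 (cv2) and the standard library are available. Lean on these libraries where they do the work, as an engineer would, in place of code of your own. Each camera call takes 0.05 s, during which the arm holds its last target. There are 200 camera calls.

## Working session

There is one attempt and no reset: what is moved stays moved. The work goes in short steps, Python scripts to look and compute and a tool call to move; the robot and the scene stay as the last step left them, time stands still between calls to the robot, and variables do not carry over. Pictures are saved under pics/ and viewed, about 8 in all and at most 12, crops included, and the job is handed in when it is done.

Besides the shell and the picture viewer there is one more tool, called as name([rows], argument=value, ...), one row to a line, values as JSON. play_rows: Moves the arm, as the interface text tells. Its arguments: {"type":"object","properties":{"increments":{"type":"array"}},"required":["increments"]}

```bash
mkdir -p pics
cat > h.py <<'E'
from plant import manip
import numpy as np, cv2
def world(cam,p):
    T=np.array(manip.get_calibration(cam)["T"]); return (T@np.r_[p,1])[:3]
def look(cam,names,fn="tip_of"):
    for n in names:
        for d in getattr(manip,fn)(n,cam)[:4]:
            print(cam,fn,n,round(d["p"],2),np.round(world(cam,d["xyz"]),3))
E
python3 - <<'E'
from h import *
a=manip.grab_frame("scene");cv2.imwrite("pics/s0.png",a)
b=manip.grab_frame("side");cv2.imwrite("pics/d0.png",b)
cv2.imwrite("pics/both.png",cv2.resize(np.hstack([a,b]),(800,300)))
look("scene",["case_stamped","case_plain","case_stamped_top","case_plain_top","rail","holesaw","oil","tape","driver","pipe","screwbox","collar"])
s=manip.state();print(s["time"],s["tool_pos"],s["tool_rot"],s["contact_force"])
E
```

```text
scene tip_of case_stamped 0.61 [ 0.589 -0.217 -0.002]
scene tip_of case_plain 0.88 [0.59  0.177 0.   ]
scene tip_of case_plain 0.87 [ 0.3    0.472 -0.001]
scene tip_of case_plain 0.6 [0.261 0.267 0.001]
scene tip_of case_plain 0.32 [0.79  0.009 0.004]
scene tip_of case_stamped_top 0.69 [ 0.59  -0.217  0.15 ]
scene tip_of case_plain_top 0.89 [0.262 0.264 0.153]
scene tip_of case_plain_top 0.64 [0.59  0.179 0.15 ]
scene tip_of case_plain_top 0.61 [0.303 0.472 0.151]
scene tip_of rail 0.92 [0.787 0.008 0.006]
scene tip_of holesaw 0.8 [0.541 0.002 0.002]
scene tip_of holesaw 0.72 [ 0.585  0.389 -0.001]
scene tip_of holesaw 0.19 [ 0.588 -0.398  0.002]
scene tip_of oil 0.81 [ 0.651 -0.003 -0.002]
scene tip_of oil 0.45 [0.583 0.387 0.   ]
scene tip_of tape 0.84 [0.464 0.411 0.003]
scene tip_of tape 0.36 [ 0.431  0.009 -0.002]
scene tip_of driver 0.93 [ 0.465 -0.434 -0.006]
scene tip_of pipe 0.83 [ 0.585 -0.399  0.004]
scene tip_of screwbox 0.69 [ 0.649 -0.004 -0.002]
scene tip_of screwbox 0.6 [0.426 0.01  0.001]
scene tip_of collar 0.7 [0.584 0.386 0.   ]
0.7 [0.17501695 0.59998379 0.4047428 ] [7.03283720e-06 1.41435750e-01 9.89947437e-01 2.56275796e-05] [-0.37859404  0.16378308  0.50418588]
```

View pics/s0.png

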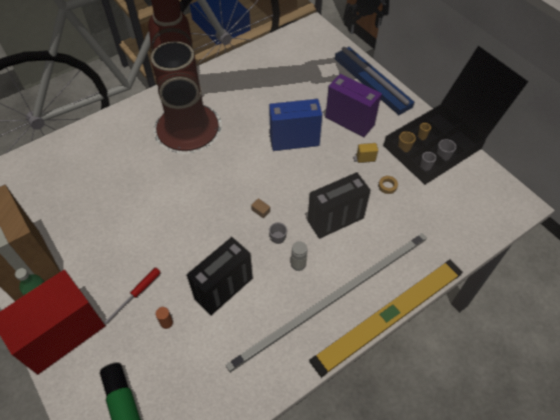

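View pics/d0.png

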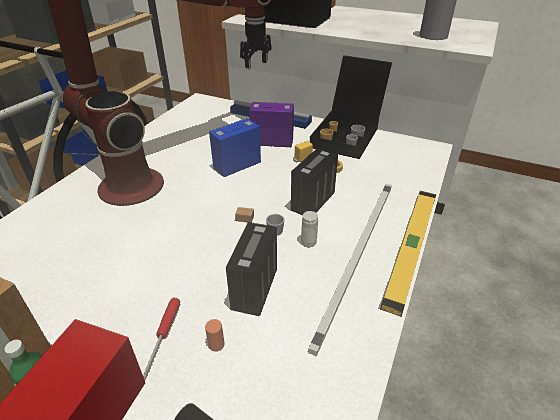

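Two black cases are in the scene picture: (338,205), world (0.59, 0.18), and (220,275), world (0.59, −0.22). The blue one at (296,124) and the purple one at (352,105) are look-alikes, not meant. The stamp can't be seen yet, so the network's labels don't settle which case has it. Next I need the yaws of the cases and the rail.

Run:
```python
import cv2,numpy as np
a=cv2.imread("pics/s0.png")
f=lambda x,y:cv2.resize(cv2.convertScaleAbs(a[y:y+100,x:x+100],alpha=1.8),(400,400),interpolation=cv2.INTER_CUBIC)
cv2.imwrite("pics/c0.png",np.hstack([f(175,225),f(290,155)]))
```

```text
(no output)
```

View pics/c0.png

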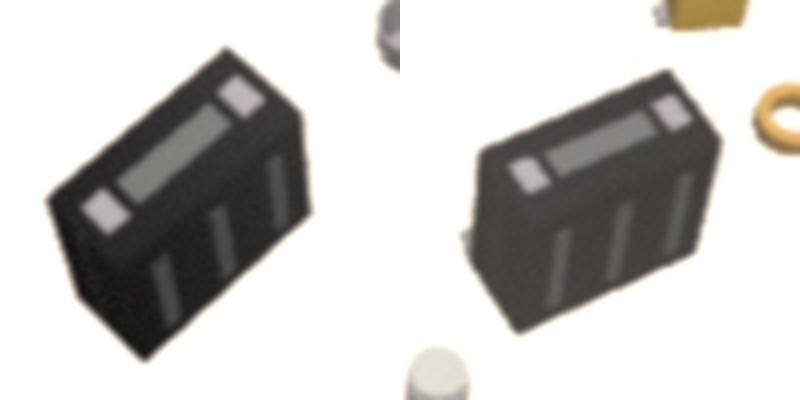

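```bash
cat >> h.py <<'E'
def pix(cam,u,v,z):
    c=manip.get_calibration(cam);T=np.array(c["T"])
    d=T[:3,:3]@np.array([(u-c["cx"])/c["fx"],(v-c["cy"])/c["fy"],1.]);o=T[:3,3]
    return o+d*(z-o[2])/d[2]
def edge(n,a,b,z,cam="scene"):
    p,q=pix(cam,*a,z),pix(cam,*b,z);d=q-p
    print(n,p.round(3),q.round(3),"len",np.linalg.norm(d).round(3),"yaw deg (0=square)",np.degrees(np.arctan2(-d[0],d[1])).round(1))
E
python3 - <<'E'
from h import *
edge("R top near",(187.5,275),(231.5,237),.15)
edge("R bot far",(211.25,315),(253,278),0)
edge("L top near",(310,192.5),(357,172.5),.15)
edge("L bot far",(319.5,238),(363.75,217.5),0)
g=cv2.cvtColor(cv2.imread("pics/s0.png"),cv2.COLOR_BGR2GRAY)
edge("rail",(229,364),(424,236),.02)
E
```

```text
R top near [ 0.572 -0.3    0.15 ] [ 0.542 -0.149  0.15 ] len 0.153 yaw deg (0=square) 11.3
R bot far [ 0.635 -0.287  0.   ] [ 0.608 -0.133  0.   ] len 0.156 yaw deg (0=square) 10.0
L top near [0.546 0.107 0.15 ] [0.568 0.259 0.15 ] len 0.154 yaw deg (0=square) -8.1
L bot far [0.613 0.1   0.   ] [0.634 0.254 0.   ] len 0.155 yaw deg (0=square) -7.6
rail [ 0.783 -0.322  0.02 ] [0.793 0.346 0.02 ] len 0.667 yaw deg (0=square) -0.9
```

Run:
```python
from h import *
for u,v,z in [(387,145,.02),(428,178,.02),(484,150,.02),(447,112,.02),(523,76,.15),(157,270,.02),(130,298,.01),(107,320,.01)]: print(u,v,pix("scene",u,v,z).round(3))
# tool-axis shifts from the current pose to waypoints
from scipy.spatial.transform import Rotation as R
s=manip.state();q=s["tool_rot"];M=R.from_quat([*q[1:],q[0]]).as_matrix();print(M.round(3))
for w in [(.672,.167,.405),(.672,.167,.285)]: print((M.T@(np.array(w)-s["tool_pos"])*1000).round(0))
```

```text
387 145 [0.468 0.491 0.02 ]
428 178 [0.646 0.505 0.02 ]
484 150 [0.668 0.735 0.02 ]
447 112 [0.476 0.76  0.02 ]
523 76 [0.575 0.961 0.15 ]
157 270 [ 0.44  -0.345  0.02 ]
130 298 [ 0.468 -0.445  0.01 ]
107 320 [ 0.49  -0.524  0.01 ]
[[-0.96  0.28  0.  ]
 [ 0.28  0.96  0.  ]
 [-0.    0.   -1.  ]]
[-598. -276.   -0.]
[-598. -276.  120.]
```

play_rows([
  {"offset": [-30, -14, 0], "twist": 0, "grip": 1},
  {"offset": [-66, -30, 0], "twist": 0, "grip": 1},
  {"offset": [-102, -47, 0], "twist": 0, "grip": 1},
  {"offset": [-138, -64, 0], "twist": 0, "grip": 1},
  {"offset": [-174, -80, 0], "twist": 0, "grip": 1},
])

```text
time: 1.12
tool_pos: [0.3205, 0.4731, 0.4049]
tool_rot: [0.0, 0.141, 0.99, 0.0]
contact_force: [0.9, 0.2, 0.6]
gripper_width: 0.998
```

play_rows([
  {"offset": [-36, -17, 0], "twist": 0, "grip": 1},
  {"offset": [-72, -33, 0], "twist": 0, "grip": 1},
  {"offset": [-108, -50, 0], "twist": 0, "grip": 1},
  {"offset": [-144, -66, 0], "twist": 0, "grip": 1},
  {"offset": [-180, -83, 0], "twist": 0, "grip": 1},
])

```text
time: 1.53
tool_pos: [0.4704, 0.3429, 0.405]
tool_rot: [0.0, 0.141, 0.99, 0.0]
contact_force: [-0.1, 1.0, 0.1]
gripper_width: 1.002
```

play_rows([
  {"offset": [-36, -17, 0], "twist": 0, "grip": 1},
  {"offset": [-72, -33, 0], "twist": 0, "grip": 1},
  {"offset": [-108, -50, 0], "twist": 0, "grip": 1},
  {"offset": [-144, -66, 0], "twist": 0, "grip": 1},
  {"offset": [-180, -83, 0], "twist": 0, "grip": 1},
])

```text
time: 1.95
tool_pos: [0.62, 0.2128, 0.4048]
tool_rot: [0.0, 0.142, 0.99, 0.0]
contact_force: [-0.2, 0.3, 1.2]
gripper_width: 1.003
```

play_rows([
  {"offset": [-32, -15, 0], "twist": 0, "grip": 1},
  {"offset": [-64, -30, 0], "twist": -0.05, "grip": 1},
  {"offset": [-64, -30, 0], "twist": -0.1, "grip": 1},
  {"offset": [-64, -30, 0], "twist": -0.145, "grip": 1},
  {"offset": [-64, -30, 0], "twist": -0.145, "grip": 1},
])

```text
time: 2.37
tool_pos: [0.6724, 0.1667, 0.4043]
tool_rot: [-0.0, 0.07, 0.998, -0.0]
contact_force: [-0.2, -0.1, -0.5]
gripper_width: 1.001
```

play_rows([
  {"offset": [0, 0, 30], "twist": 0, "grip": 1},
  {"offset": [0, 0, 60], "twist": 0, "grip": 1},
  {"offset": [0, 0, 90], "twist": 0, "grip": 1},
  {"offset": [0, 0, 118], "twist": 0, "grip": 1},
  {"offset": [0, 0, 118], "twist": 0, "grip": 1},
])

```text
time: 2.78
tool_pos: [0.669, 0.1676, 0.2787]
tool_rot: [-0.006, 0.07, 0.998, -0.001]
contact_force: [-1.3, -0.3, -1.3]
gripper_width: 1.002
```

play_rows([
  {"offset": [8, 0, 0], "twist": 0, "grip": 1},
  {"offset": [16, 0, 0], "twist": 0, "grip": 1},
  {"offset": [24, 0, 0], "twist": 0, "grip": 1},
  {"offset": [32, 0, 0], "twist": 0, "grip": 1},
  {"offset": [40, 0, 0], "twist": 0, "grip": 1},
])

```text
time: 3.2
tool_pos: [0.632, 0.1734, 0.2894]
tool_rot: [0.003, 0.069, 0.998, 0.0]
contact_force: [2.2, 0.5, 1.2]
gripper_width: 0.996
```

play_rows([
  {"offset": [6, 0, 0], "twist": 0, "grip": 1},
  {"offset": [12, 0, 0], "twist": 0, "grip": 1},
  {"offset": [18, 0, 0], "twist": 0, "grip": 1},
  {"offset": [24, 0, 0], "twist": 0, "grip": 1},
  {"offset": [30, 0, 0], "twist": 0, "grip": 1},
])

```text
time: 3.62
tool_pos: [0.6019, 0.1773, 0.2867]
tool_rot: [-0.0, 0.069, 0.998, 0.0]
contact_force: [0.9, 0.2, 1.4]
gripper_width: 1.003
```

Run:
```python
from h import *
cv2.imwrite("pics/d1.png",manip.grab_frame("side"))
```

```text
(no output)
```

View pics/d1.png

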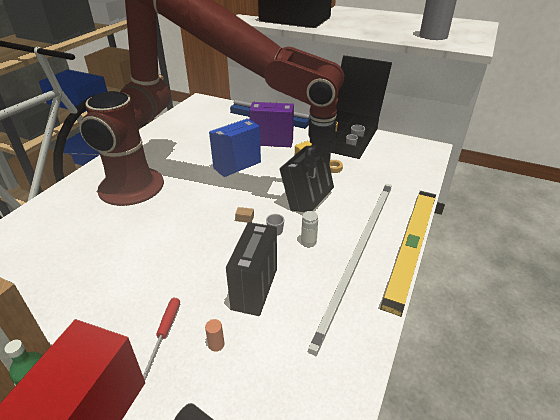

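The left case at (307,178) is tilting cleanly towards the robot, and contact is about 2 N. I'll keep pushing.

play_rows([
  {"offset": [6, 0, 0], "twist": 0, "grip": 1},
  {"offset": [12, 0, 0], "twist": 0, "grip": 1},
  {"offset": [18, 0, 0], "twist": 0, "grip": 1},
  {"offset": [24, 0, 0], "twist": 0, "grip": 1},
  {"offset": [30, 0, 0], "twist": 0, "grip": 1},
])

```text
time: 4.08
tool_pos: [0.5719, 0.1815, 0.2862]
tool_rot: [-0.001, 0.069, 0.998, -0.0]
contact_force: [0.2, -0.5, 0.4]
gripper_width: 0.997
```

play_rows([
  {"offset": [6, 0, 0], "twist": 0, "grip": 1},
  {"offset": [6, 0, 0], "twist": 0, "grip": 1},
  {"offset": [0, 0, -20], "twist": 0, "grip": 1},
  {"offset": [0, 0, -50], "twist": 0, "grip": 1},
  {"offset": [0, 0, -85], "twist": 0, "grip": 1},
])

```text
time: 4.5
tool_pos: [0.5721, 0.1812, 0.37]
tool_rot: [-0.003, 0.069, 0.998, -0.001]
contact_force: [0.4, 0.3, 0.6]
gripper_width: 0.996
```

Run:
```python
from h import *
cv2.imwrite("pics/d2.png",manip.grab_frame("side"))
manip.grab_frame("scene")
look("scene",["case_plain","case_stamped"])
```

```text
scene tip_of case_plain 0.83 [0.26  0.266 0.002]
scene tip_of case_plain 0.72 [0.548 0.181 0.04 ]
scene tip_of case_plain 0.32 [0.787 0.008 0.005]
scene tip_of case_stamped 0.91 [ 0.588 -0.214  0.   ]
```

View pics/d2.png

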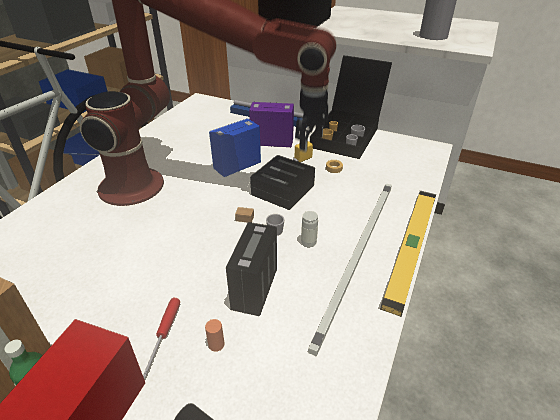

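play_rows([
  {"offset": [-14, -33, 0], "twist": 0, "grip": 1},
  {"offset": [-28, -66, 0], "twist": 0, "grip": 1},
  {"offset": [-42, -100, 0], "twist": 0, "grip": 1},
  {"offset": [-55, -133, 0], "twist": 0, "grip": 1},
  {"offset": [-68, -166, 0], "twist": 0, "grip": 1},
])

```text
time: 5.12
tool_pos: [0.6168, 0.0061, 0.3695]
tool_rot: [-0.002, 0.069, 0.998, 0.0]
contact_force: [0.9, 0.3, 0.8]
gripper_width: 1.0
```

play_rows([
  {"offset": [-14, -33, 0], "twist": 0, "grip": 1},
  {"offset": [-28, -66, 0], "twist": 0, "grip": 1},
  {"offset": [-42, -100, 0], "twist": 0, "grip": 1},
  {"offset": [-55, -133, 0], "twist": 0, "grip": 1},
  {"offset": [-68, -166, 0], "twist": 0, "grip": 1},
])

```text
time: 5.53
tool_pos: [0.6613, -0.1679, 0.3692]
tool_rot: [-0.002, 0.069, 0.998, 0.001]
contact_force: [1.2, -0.1, 0.1]
gripper_width: 1.0
```

play_rows([
  {"offset": [-14, -33, 0], "twist": 0, "grip": 1},
  {"offset": [-14, -33, 0], "twist": -0.09, "grip": 1},
  {"offset": [-14, -33, 0], "twist": -0.18, "grip": 1},
  {"offset": [-14, -33, 0], "twist": -0.26, "grip": 1},
  {"offset": [-14, -33, 0], "twist": -0.26, "grip": 1},
])

```text
time: 5.95
tool_pos: [0.6704, -0.2012, 0.3691]
tool_rot: [-0.002, -0.061, 0.998, 0.001]
contact_force: [0.2, -0.2, 0.2]
gripper_width: 1.004
```

play_rows([
  {"offset": [0, 0, 25], "twist": 0, "grip": 1},
  {"offset": [0, 0, 50], "twist": 0, "grip": 1},
  {"offset": [0, 0, 70], "twist": 0, "grip": 1},
  {"offset": [0, 0, 84], "twist": 0, "grip": 1},
  {"offset": [0, 0, 84], "twist": 0, "grip": 1},
])

```text
time: 6.37
tool_pos: [0.6692, -0.2, 0.2818]
tool_rot: [-0.004, -0.06, 0.998, 0.002]
contact_force: [-0.1, 0.2, -0.6]
gripper_width: 0.997
```

play_rows([
  {"offset": [8, 0, 0], "twist": 0, "grip": 1},
  {"offset": [16, 0, 0], "twist": 0, "grip": 1},
  {"offset": [24, 0, 0], "twist": 0, "grip": 1},
  {"offset": [32, 0, 0], "twist": 0, "grip": 1},
  {"offset": [40, 0, 0], "twist": 0, "grip": 1},
])

```text
time: 6.78
tool_pos: [0.6308, -0.206, 0.2898]
tool_rot: [0.002, -0.061, 0.998, -0.001]
contact_force: [2.8, 0.6, 2.6]
gripper_width: 1.001
```

play_rows([
  {"offset": [6, 0, 0], "twist": 0, "grip": 1},
  {"offset": [12, 0, 0], "twist": 0, "grip": 1},
  {"offset": [18, 0, 0], "twist": 0, "grip": 1},
  {"offset": [24, 0, 0], "twist": 0, "grip": 1},
  {"offset": [30, 0, 0], "twist": 0, "grip": 1},
])

```text
time: 7.2
tool_pos: [0.6007, -0.2093, 0.2877]
tool_rot: [-0.0, -0.061, 0.998, 0.0]
contact_force: [0.6, 0.9, 0.8]
gripper_width: 0.999
```

play_rows([
  {"offset": [6, 0, 0], "twist": 0, "grip": 1},
  {"offset": [12, 0, 0], "twist": 0, "grip": 1},
  {"offset": [18, 0, 0], "twist": 0, "grip": 1},
  {"offset": [24, 0, 0], "twist": 0, "grip": 1},
  {"offset": [30, 0, 0], "twist": 0, "grip": 1},
])

```text
time: 7.62
tool_pos: [0.5707, -0.2129, 0.287]
tool_rot: [-0.001, -0.06, 0.998, 0.0]
contact_force: [0.5, -0.8, -0.4]
gripper_width: 0.996
```

play_rows([
  {"offset": [4, 0, 0], "twist": 0, "grip": 1},
  {"offset": [4, 0, 0], "twist": 0, "grip": 1},
  {"offset": [0, 0, -20], "twist": 0, "grip": 1},
  {"offset": [0, 0, -50], "twist": 0, "grip": 1},
  {"offset": [0, 0, -85], "twist": 0, "grip": 1},
])

```text
time: 8.03
tool_pos: [0.571, -0.2126, 0.3709]
tool_rot: [-0.002, -0.061, 0.998, 0.001]
contact_force: [0.9, -0.8, -0.2]
gripper_width: 1.002
```

Run:
```python
from h import *
a=manip.grab_frame("scene");cv2.imwrite("pics/s3.png",a)
look("scene",["case_plain","case_stamped","case_plain_top","case_stamped_top","driver","rail"])
b=cv2.convertScaleAbs(a[135:375,125:445],alpha=1.6)
cv2.imwrite("pics/c3.png",cv2.resize(b,None,fx=2.5,fy=2.5,interpolation=cv2.INTER_CUBIC))
```

```text
scene tip_of case_plain 0.79 [0.549 0.181 0.039]
scene tip_of case_plain 0.79 [0.263 0.267 0.001]
scene tip_of case_plain 0.77 [ 0.302  0.474 -0.002]
scene tip_of case_plain 0.19 [ 0.405 -0.252  0.036]
scene tip_of case_stamped 0.92 [ 0.552 -0.223  0.036]
scene tip_of case_stamped 0.67 [ 0.648 -0.001 -0.   ]
scene tip_of case_plain_top 0.98 [0.303 0.471 0.149]
scene tip_of case_plain_top 0.84 [0.263 0.266 0.153]
scene tip_of case_plain_top 0.79 [0.403 0.206 0.038]
scene tip_of case_stamped_top 0.88 [ 0.402 -0.251  0.039]
scene tip_of driver 0.89 [ 0.466 -0.436 -0.004]
scene tip_of rail 0.76 [0.789 0.01  0.001]
```

View pics/c3.png

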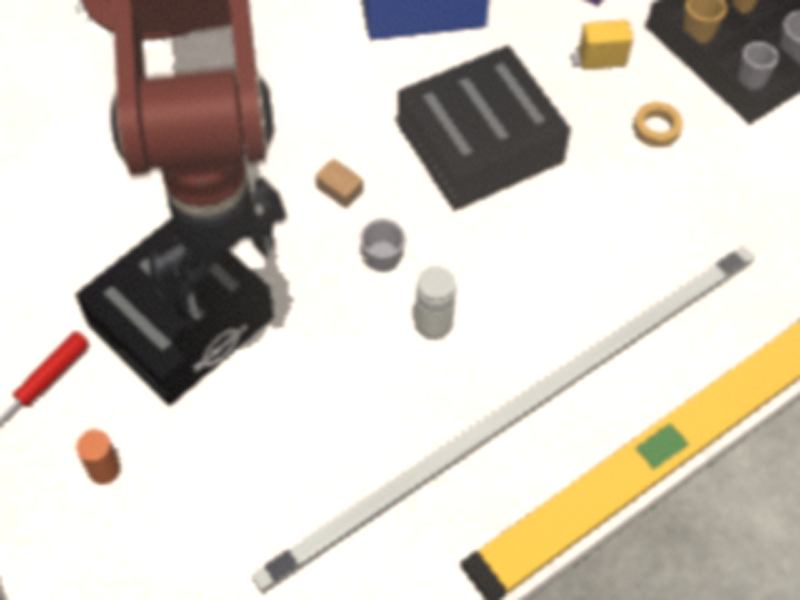

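The right case at crop (222,345) shows the white ring and bar. The left case's underside at crop (515,165) is bare. So the right case is the stamped one, lying at about 11° yaw. I'll go behind its top end with the tool square to the rail.

play_rows([
  {"offset": [38, 0, 0], "twist": 0.05, "grip": 1},
  {"offset": [76, 0, 0], "twist": 0.1, "grip": 1},
  {"offset": [114, 0, 0], "twist": 0.13, "grip": 1},
  {"offset": [152, 1, 0], "twist": 0.13, "grip": 1},
  {"offset": [190, 2, 0], "twist": 0.13, "grip": 1},
])

```text
time: 8.8
tool_pos: [0.3809, -0.2335, 0.3706]
tool_rot: [-0.001, 0.004, 1.0, 0.001]
contact_force: [-1.1, -0.2, 0.2]
gripper_width: 0.999
```

play_rows([
  {"offset": [15, 4, 0], "twist": 0, "grip": 1},
  {"offset": [32, 4, 0], "twist": 0, "grip": 1},
  {"offset": [32, 4, 0], "twist": 0, "grip": 1},
  {"offset": [32, 4, 35], "twist": 0, "grip": 1},
  {"offset": [32, 4, 70], "twist": 0, "grip": 1},
])

```text
time: 9.22
tool_pos: [0.3516, -0.2302, 0.3038]
tool_rot: [0.002, 0.005, 1.0, -0.002]
contact_force: [1.5, -0.2, -1.0]
gripper_width: 0.996
```

play_rows([
  {"offset": [2, -8, 30], "twist": 0, "grip": 1},
  {"offset": [2, -8, 60], "twist": 0, "grip": 1},
  {"offset": [2, -8, 85], "twist": 0, "grip": 1},
  {"offset": [2, -8, 102], "twist": 0, "grip": 1},
  {"offset": [2, -8, 106], "twist": 0, "grip": 1},
])

```text
time: 9.63
tool_pos: [0.3475, -0.236, 0.1921]
tool_rot: [-0.003, 0.004, 1.0, 0.003]
contact_force: [-0.2, 0.6, 0.7]
gripper_width: 1.0
```

play_rows([
  {"offset": [-7, 0, 0], "twist": 0, "grip": 1},
  {"offset": [-14, 0, 0], "twist": 0, "grip": 1},
  {"offset": [-21, 0, 0], "twist": 0, "grip": 1},
  {"offset": [-28, 0, 0], "twist": 0, "grip": 1},
  {"offset": [-35, 0, 0], "twist": 0, "grip": 1},
])

```text
time: 10.05
tool_pos: [0.3845, -0.238, 0.1979]
tool_rot: [-0.001, 0.003, 1.0, -0.0]
contact_force: [-7.7, 2.4, 4.8]
gripper_width: 1.001
```

play_rows([
  {"offset": [-6, 0, 0], "twist": 0, "grip": 1},
  {"offset": [-12, 0, 0], "twist": 0, "grip": 1},
  {"offset": [-18, 0, 0], "twist": 0, "grip": 1},
  {"offset": [-24, 0, 0], "twist": 0, "grip": 1},
  {"offset": [-30, 0, 0], "twist": 0, "grip": 1},
])

```text
time: 10.47
tool_pos: [0.4139, -0.2377, 0.1972]
tool_rot: [-0.002, 0.004, 1.0, 0.001]
contact_force: [-7.7, 3.4, 5.4]
gripper_width: 1.0
```

Run:
```python
from h import *
a=manip.grab_frame("scene");cv2.imwrite("pics/s4.png",a)
look("scene",["case_stamped","case_stamped_top","driver","pipe"])
b=cv2.convertScaleAbs(a[200:400,100:360],alpha=1.6)
cv2.imwrite("pics/c4.png",cv2.resize(b,None,fx=3,fy=3,interpolation=cv2.INTER_CUBIC))
```

```text
scene tip_of case_stamped 0.96 [ 0.582 -0.24   0.035]
scene tip_of case_stamped 0.32 [ 0.465 -0.436 -0.004]
scene tip_of case_stamped_top 0.96 [ 0.43  -0.253  0.041]
scene tip_of driver 0.79 [ 0.467 -0.434 -0.003]
scene tip_of pipe 0.52 [ 0.586 -0.401 -0.002]
```

View pics/c4.png

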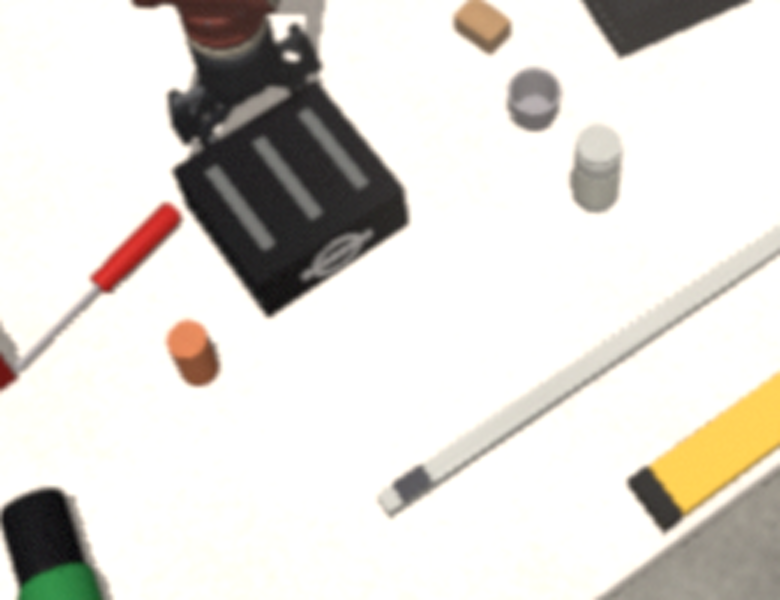

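play_rows([
  {"offset": [-7, 0, 0], "twist": 0, "grip": 1},
  {"offset": [-14, 0, 0], "twist": 0, "grip": 1},
  {"offset": [-21, 0, 0], "twist": 0, "grip": 1},
  {"offset": [-28, 0, 0], "twist": 0, "grip": 1},
  {"offset": [-35, 0, 0], "twist": 0, "grip": 1},
])

```text
time: 11.13
tool_pos: [0.4484, -0.2385, 0.1966]
tool_rot: [-0.001, 0.005, 1.0, 0.0]
contact_force: [-6.2, 0.1, 3.0]
gripper_width: 1.002
```

play_rows([
  {"offset": [-7, 0, 0], "twist": 0, "grip": 1},
  {"offset": [-14, 0, 0], "twist": 0, "grip": 1},
  {"offset": [-21, 0, 0], "twist": 0, "grip": 1},
  {"offset": [-28, 0, 0], "twist": 0, "grip": 1},
  {"offset": [-35, 0, 0], "twist": 0, "grip": 1},
])

```text
time: 11.55
tool_pos: [0.4833, -0.239, 0.1966]
tool_rot: [-0.002, 0.005, 1.0, 0.0]
contact_force: [-6.4, 0.6, 3.5]
gripper_width: 1.0
```

play_rows([
  {"offset": [-7, 0, 0], "twist": 0, "grip": 1},
  {"offset": [-14, 0, 0], "twist": 0, "grip": 1},
  {"offset": [-21, 0, 0], "twist": 0, "grip": 1},
  {"offset": [-28, 0, 0], "twist": 0, "grip": 1},
  {"offset": [-35, 0, 0], "twist": 0, "grip": 1},
])

```text
time: 11.97
tool_pos: [0.5183, -0.2393, 0.1966]
tool_rot: [-0.002, 0.005, 1.0, 0.0]
contact_force: [-6.4, 0.6, 3.4]
gripper_width: 0.997
```

play_rows([
  {"offset": [-7, 0, 0], "twist": 0, "grip": 1},
  {"offset": [-14, 0, 0], "twist": 0, "grip": 1},
  {"offset": [-21, 0, 0], "twist": 0, "grip": 1},
  {"offset": [-28, 0, 0], "twist": 0, "grip": 1},
  {"offset": [-35, 0, 0], "twist": 0, "grip": 1},
])

```text
time: 12.38
tool_pos: [0.5533, -0.2396, 0.1966]
tool_rot: [-0.002, 0.005, 1.0, 0.0]
contact_force: [-6.1, 0.4, 3.5]
gripper_width: 0.997
```

Run:
```python
from h import *
a=manip.grab_frame("scene");cv2.imwrite("pics/s5.png",a)
look("scene",["case_stamped","case_stamped_top","pipe","rail"])
b=cv2.convertScaleAbs(a[200:400,140:400],alpha=1.6)
cv2.imwrite("pics/c5.png",cv2.resize(b,None,fx=3,fy=3,interpolation=cv2.INTER_CUBIC))
```

```text
scene tip_of case_stamped 0.92 [ 0.716 -0.249  0.035]
scene tip_of case_stamped 0.4 [ 0.463 -0.432 -0.003]
scene tip_of pipe 0.72 [ 0.589 -0.4    0.001]
scene tip_of rail 0.69 [0.788 0.008 0.002]
```

View pics/c5.png

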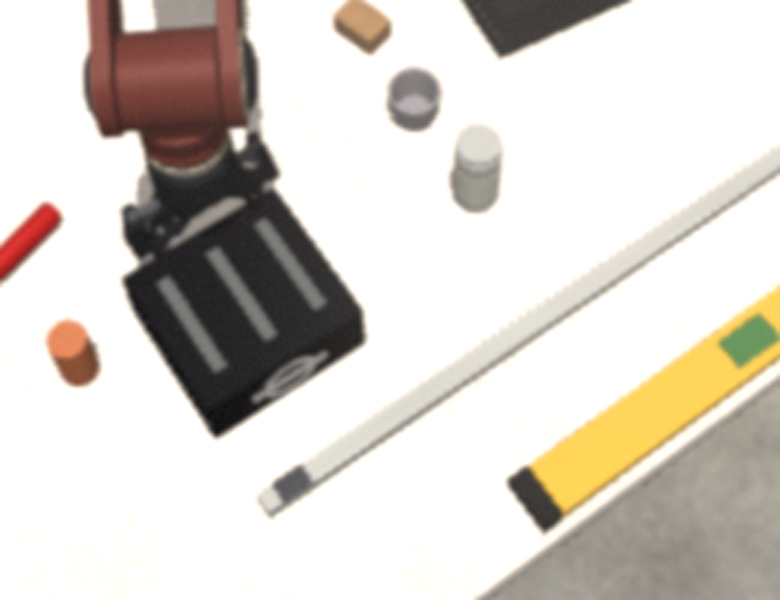

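play_rows([
  {"offset": [-8, 0, 0], "twist": 0, "grip": 1},
  {"offset": [-16, 0, 0], "twist": 0, "grip": 1},
  {"offset": [-24, 0, 0], "twist": 0, "grip": 1},
  {"offset": [-32, 0, 0], "twist": 0, "grip": 1},
  {"offset": [-40, 0, 0], "twist": 0, "grip": 1},
])

```text
time: 13.05
tool_pos: [0.593, -0.2399, 0.1966]
tool_rot: [-0.002, 0.005, 1.0, 0.0]
contact_force: [-7.4, -0.3, 4.0]
gripper_width: 0.998
```

play_rows([
  {"offset": [-3, 0, 0], "twist": 0, "grip": 1},
  {"offset": [-5, 0, 0], "twist": 0, "grip": 1},
  {"offset": [-7, 0, 0], "twist": 0, "grip": 1},
  {"offset": [-9, 0, 0], "twist": 0, "grip": 1},
  {"offset": [-11, 0, 0], "twist": 0, "grip": 1},
])

```text
time: 13.47
tool_pos: [0.6038, -0.24, 0.1967]
tool_rot: [-0.002, 0.005, 1.0, 0.0]
contact_force: [-7.3, -0.4, 5.0]
gripper_width: 1.0
```

play_rows([
  {"offset": [-1, 0, 0], "twist": 0, "grip": 1},
  {"offset": [-2, 0, 0], "twist": 0, "grip": 1},
  {"offset": [-3, 0, 0], "twist": 0, "grip": 1},
])

```text
time: 13.72
tool_pos: [0.6067, -0.2401, 0.1967]
tool_rot: [-0.002, 0.005, 1.0, 0.0]
contact_force: [-8.0, 1.3, 5.4]
gripper_width: 1.0
```

play_rows([
  {"offset": [-1, 0, 0], "twist": 0, "grip": 1},
  {"offset": [-2, 0, 0], "twist": 0, "grip": 1},
  {"offset": [-3, 0, 0], "twist": 0, "grip": 1},
])

```text
time: 13.97
tool_pos: [0.6097, -0.2401, 0.1967]
tool_rot: [-0.002, 0.005, 1.0, 0.0]
contact_force: [-7.3, -0.7, 5.4]
gripper_width: 0.999
```

play_rows([
  {"offset": [-1, 0, 0], "twist": 0, "grip": 1},
  {"offset": [-2, 0, 0], "twist": 0, "grip": 1},
  {"offset": [-3, 0, 0], "twist": 0, "grip": 1},
])

```text
time: 14.22
tool_pos: [0.6127, -0.2401, 0.1967]
tool_rot: [-0.002, 0.005, 1.0, 0.0]
contact_force: [-6.7, 0.3, 5.0]
gripper_width: 0.999
```

play_rows([
  {"offset": [-1, 0, 0], "twist": 0, "grip": 1},
  {"offset": [-2, 0, 0], "twist": 0, "grip": 1},
])

```text
time: 14.38
tool_pos: [0.6147, -0.2402, 0.1967]
tool_rot: [-0.002, 0.005, 1.0, 0.0]
contact_force: [-8.1, -0.4, 4.5]
gripper_width: 0.999
```

Run:
```python
from h import *
a=manip.grab_frame("scene");cv2.imwrite("pics/s6.png",a)
look("scene",["case_stamped","rail"])
b=cv2.convertScaleAbs(a[240:400,170:380],alpha=1.6)
cv2.imwrite("pics/c6.png",cv2.resize(b,(787,600),interpolation=cv2.INTER_CUBIC))
```

```text
scene tip_of case_stamped 0.84 [ 0.777 -0.251  0.036]
scene tip_of rail 0.9 [0.785 0.008 0.004]
```

View pics/c6.png

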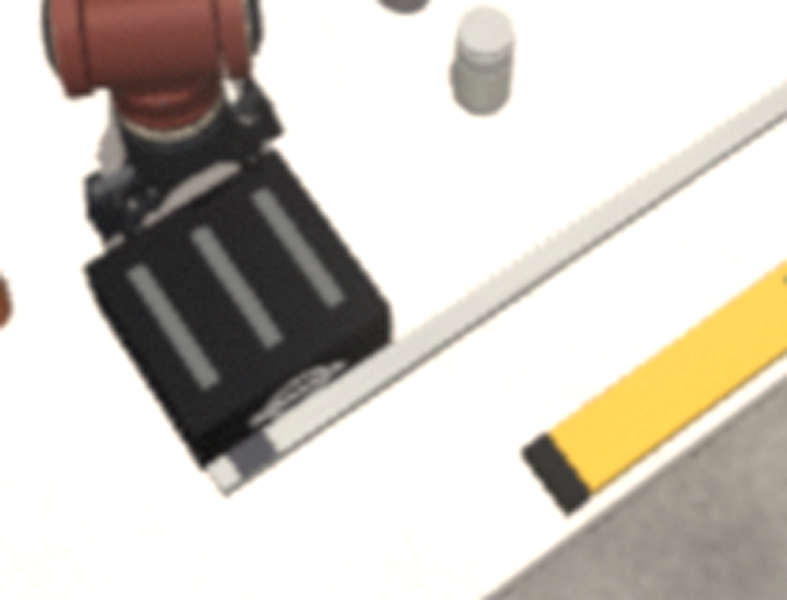

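The case is practically at the rail and looks parallel to it. I'll press on until the force rises.

play_rows([
  {"offset": [-1, 0, 0], "twist": 0, "grip": 1},
  {"offset": [-2, 0, 0], "twist": 0, "grip": 1},
])

```text
time: 14.7
tool_pos: [0.6164, -0.2402, 0.1967]
tool_rot: [-0.003, 0.005, 1.0, 0.0]
contact_force: [-13.0, -0.2, 7.7]
gripper_width: 0.997
```

play_rows([
  {"offset": [-1, 0, 0], "twist": 0, "grip": 1},
  {"offset": [-1, 0, 0], "twist": 0, "grip": 1},
])

```text
time: 14.87
tool_pos: [0.6168, -0.2402, 0.1967]
tool_rot: [-0.004, 0.004, 1.0, 0.0]
contact_force: [-15.1, 1.7, 9.6]
gripper_width: 1.0
```

play_rows([
  {"offset": [-1, 0, 0], "twist": 0, "grip": 1},
  {"offset": [-1, 0, 0], "twist": 0, "grip": 1},
])

```text
time: 15.03
tool_pos: [0.6172, -0.2403, 0.1967]
tool_rot: [-0.005, 0.004, 1.0, 0.001]
contact_force: [-18.8, 1.9, 12.5]
gripper_width: 1.0
```

play_rows([
  {"offset": [3, 0, 0], "twist": 0, "grip": 1},
  {"offset": [8, 0, 0], "twist": 0, "grip": 1},
  {"offset": [20, 0, 0], "twist": 0, "grip": 1},
  {"offset": [40, 0, 0], "twist": 0, "grip": 1},
  {"offset": [65, 0, 0], "twist": 0, "grip": 1},
])

```text
time: 15.45
tool_pos: [0.5548, -0.2394, 0.1972]
tool_rot: [0.001, 0.004, 1.0, -0.0]
contact_force: [-0.3, -0.2, -0.5]
gripper_width: 1.0
```

play_rows([
  {"offset": [25, 0, -30], "twist": 0, "grip": 1},
  {"offset": [40, 0, -65], "twist": 0, "grip": 1},
  {"offset": [60, 0, -95], "twist": 0, "grip": 1},
  {"offset": [80, 0, -125], "twist": 0, "grip": 1},
  {"offset": [80, 0, -150], "twist": 0, "grip": 1},
])

```text
time: 15.87
tool_pos: [0.4725, -0.2385, 0.3487]
tool_rot: [0.001, 0.005, 1.0, -0.001]
contact_force: [2.0, -0.3, -0.4]
gripper_width: 0.997
```

Run:
```python
from h import *
a=manip.grab_frame("scene");cv2.imwrite("pics/s7.png",a)
look("scene",["case_stamped","case_stamped_top","case_plain","case_plain_top","rail","holesaw","oil","tape","driver","pipe","screwbox","collar"])
b=cv2.convertScaleAbs(a[140:400,120:460],alpha=1.6)
cv2.imwrite("pics/c7.png",cv2.resize(b,(784,600),interpolation=cv2.INTER_CUBIC))
s=manip.state();print(s["time"],s["tool_pos"],s["contact_force"])
```

```text
scene tip_of case_stamped 0.83 [ 0.779 -0.252  0.036]
scene tip_of case_stamped_top 0.76 [ 0.627 -0.256  0.038]
scene tip_of case_plain 0.88 [0.264 0.264 0.002]
scene tip_of case_plain 0.86 [0.548 0.181 0.039]
scene tip_of case_plain 0.74 [ 0.304  0.471 -0.   ]
scene tip_of case_plain_top 0.83 [0.3  0.47 0.15]
scene tip_of case_plain_top 0.74 [0.402 0.208 0.038]
scene tip_of case_plain_top 0.66 [0.263 0.263 0.151]
scene tip_of case_plain_top 0.18 [0.587 0.387 0.   ]
scene tip_of rail 0.86 [0.786 0.01  0.001]
scene tip_of rail 0.51 [ 0.584  0.388 -0.001]
scene tip_of rail 0.29 [ 0.428  0.013 -0.001]
scene tip_of holesaw 0.56 [ 0.542 -0.001 -0.   ]
scene tip_of oil 0.93 [ 0.65  -0.002 -0.001]
scene tip_of tape 0.91 [0.462 0.409 0.002]
scene tip_of driver 0.89 [ 0.465 -0.436 -0.004]
scene tip_of pipe 0.56 [ 0.587 -0.4    0.002]
scene tip_of screwbox 0.55 [ 0.431  0.01  -0.002]
scene tip_of collar 0.52 [0.586 0.386 0.   ]
16.5167 [ 0.47470248 -0.23864337  0.3459338 ] [0.16300519 0.24025927 0.08574305]
```

View pics/c7.png

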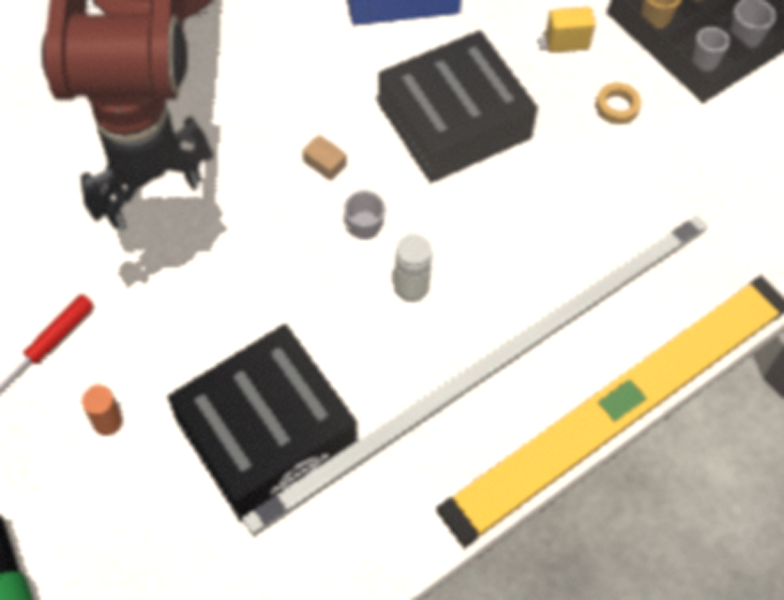

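Run:
```python
from h import *
f=lambda x,y:(120+x/2.306,140+y/2.308)
edge("near top",f(170,399),f(285,326),.075)
edge("rail far top edge",f(256,533),f(706,227),.02)
# sub-pixel: fit the top-end edge on the dark mask
a=cv2.cvtColor(cv2.imread("pics/s7.png"),cv2.COLOR_BGR2GRAY).astype(float)
P=[]
for u in np.arange(200,238,1.):
    col=a[270:325,int(u)];k=np.argmin(np.diff(cv2.GaussianBlur(col[:,None],(1,5),1)[:,0])) ;P.append(pix("scene",u,270+k+.5,.075))
P=np.array(P);m=np.polyfit(P[:,1],P[:,0],1);r=P[:,0]-np.polyval(m,P[:,1]);g=abs(r)<.006;m=np.polyfit(P[g,1],P[g,0],1)
print("edge yaw",-np.degrees(np.arctan(m[0])),g.sum(),r[g].std())
```

```text
near top [ 0.636 -0.331  0.075] [ 0.635 -0.177  0.075] len 0.153 yaw deg (0=square) 0.4
rail far top edge [ 0.801 -0.327  0.02 ] [0.803 0.345 0.02 ] len 0.672 yaw deg (0=square) -0.2
edge yaw -0.4212391427210594 38 0.0007128508700599317
```

Relative yaw is within 1°, and nothing is touching the robot. I'm handing in.

```bash
python3 -c "
from plant import manip
print(manip.job_done())"
```

```text
the job is handed in; nothing more can be done
None
```

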